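Load the bench shaker and hold its jog dial at the third click

ROBOT

A 6-joint arm with a two-finger parallel gripper is mounted at the origin on a cart in front of the work surface, level with it; the furniture and walls round the work are solid. World frame = base frame: x ahead of the robot, y to its left, z up, the work surface at z = 0. Lengths are in mm, angles in degrees, forces in N, time in s.
With the tool pointing down it reaches from about 350 to 850 mm from the base axis. Payload 8.1 kg.
Tool frame: the origin (TCP) lies between the finger pads, 19 mm behind the fingertips; this is the grasp point; z points along the fingers, y is the line along which they close (so a half turn about z gives the same grasp; the last joint's range is limited). The gripper opens to 85 mm and grips with 20 to 120 N. Pads are 22 mm wide; open, the fingers measure 114 mm over their backs; the gripper's body (76 mm by 85 mm) begins 54 mm behind the grasp point. The pads swing forward as they close: fully open they stand 13 mm farther back than shut.
Start: joints at [67.701, 7.471, 85.268, -0, 87.261, -4.893], TCP at [179.467, 572.536, 249.992] pointing down, gripper open.
Joint ranges: [-169.43, 169.43], [-51.17, 129.36], [1.28, 143.12], [-76.62, 256.62], [0, 156.53], [-152.29, 152.29]. Speed limits (degrees/s): [136.94, 136.94, 159.86, 180, 180, 180].

INTERFACE

Orientations are given as [roll, pitch, yaw] about the fixed x, y, z axes, in that order (R = Rz(yaw) Ry(pitch) Rx(roll)).
In Python, from bench import status, eyes, r gives the robot as it stands.
- The arm moves only by the shell command python3 -m handwheel 'ROWS' [FORCE]. ROWS is a JSON object whose one key "series" holds a list that holds one entry, the list of rows, each a list of 7 numbers: the shift along the tool's x, y, z in cm, then the turn, a rotation vector about the tool's x, y, z in rad, then the opening, from 0 (shut) to 1 (fully open). In form: {"series": [[[tx, ty, tz, rx, ry, rz, claw], ...]]}. A call has 1 to 12 rows; each row is the pose to reach, as a shift and turn from the pose commanded when the call began, along the tool's axes at that moment; what a row does not reach only later rows make up. A row lasts 1/8 s, in which the tool goes at most 62.5 mm and 10.7 degrees, less where a joint would pass 70% of its speed; a pose out of reach is approached as far as the arm can. A call with a gripper value outside its range is refused whole. The fingers move at their own pace and stop on an object; FORCE is the grip in N (left out, the last holds). Time passes only in rows, so rows that repeat a pose let the fingers close. It gives the time, the measured TCP pose, the force, the opening and the grip force at its end, in the units of the state.
- status.sense(): the state, without advancing time (a new reading comes with each control period).
- eyes.snapshot(name): name is "scene" or "side" or "wrist"; returns a dict with "img" (400x640x3 uint8, red, green, blue), "mtx" (3x3 intrinsics, pixels), "R" (3x3) and "t" (3): a world point X has camera coordinates R X + t. Camera axes: x right, y down, z forward; pixel columns grow to the right and rows downward; lengths in mm; the calibration is good to about 2 mm. A picture is of the moment at which its call begins. There is no depth.
- r.hand_in(): hands the job in; it is judged then, once.
The state is a dict: "time": time; "joint_pos": joint angles; "qd": joint speeds; "joint_efforts": joint torques, N m; "tool_pos": TCP position; "tcp_rot": TCP orientation; "ft_force": force on the tool from outside, world axes, zero at the start; "wrist_torque": the same for the moment, N m; "finger_gap": finger opening in mm; "grip_force": force on a finger pad.
Only numpy, scipy, OpenCV 4.12 (cv2) and the standard library are available. Lean on these libraries where they do the work, as an engineer would, in place of code of your own. Each camera call takes 0.05 s, during which the arm holds its last target. There are 200 camera calls.

TASK

Load the shaker: stand the two small black-capped glass jars from the bench upright in its two empty ring nests, either one in either nest, so that its three jars make a neat row, and let go of them. Only then turn the shaker's spring-return dial clockwise past the first two clicks to the third (three dots, 60 degrees from rest), and keep holding it there with the fingers: finish while holding it, since it springs back when let go. Leave the third jar, the tape roll, the timer and the petri dish where they are.

Things in the scene. Friction and masses are not known exactly. Their poses are not given: they have to be found in the camera images.
- shaker: bench shaker, fixed, white housing, yaw varies. Origin: centre of the underside, on the bench, z up; x -60..60, y -180..240 mm. Its +y part (y -60..240) is a low dark platform, top 30 mm up, with three steel ring nests in a row along y (x 0; y 20, 100, 180). At the -y end (y -180..-60) stands a control pod, top 70 mm up, with the dial on top (x 0, y -120).
- nest0 (a point): centre of the empty ring nest next to the pod, on the platform surface, 30 mm above the bench. Each nest is an upright steel ring standing on the platform: bore 56 mm, outside 64 mm, 8 mm high; nests are 80 mm apart along the shaker's y. Axes as the shaker's.
- nest1 (a point): centre of the empty middle nest, on the platform surface, 30 mm above the bench
- nest2 (a point): centre of the far nest, on the platform surface, 30 mm above the bench; it already holds the third jar
- jar_a: small closed glass sample jar, paper band, black screw cap: 48 mm diameter from the base up to 45 mm, then a shoulder and a 43 mm wide cap, 75 mm high overall; 120 g nominal. Origin: centre of its underside, z up. Grasp it round the body from above, at any yaw, TCP 30 to 35 mm above its underside. Starts on the bench in front of the shaker.
- jar_b: second jar, the same as jar_a in shape and size, also on the bench in front of the shaker; the two may start either way round
- jar_c: third jar, the same as jar_a, already standing in nest2; leave it there
- dial_grip (a point): point on the dial's vertical axis inside its grip bar, 103 mm above the bench: a good TCP height to pinch the bar. Turns with the dial: y runs along the bar to the white pointer line, x across it (pinch along x), z up. At rest y points 30 degrees anticlockwise, seen from above, of the shaker's +y; at the third click 30 degrees clockwise of it.
- dial (a joint): black dial, rad turned clockwise from above: 0 at rest, 1.40 at its stop. Round skirt 52 mm across, its top 80 mm above the bench; on it an upright bar 46 x 11 mm, its top 107 mm up. Clicks at 0.35, 0.70, 1.05 rad, marked by 1, 2, 3 dots. They do not hold it: a spring returns it to 0 when released (0.03 N m at rest, 0.09 at click 3; clicks add up to 0.03 either way).
- label_tape: roll of label tape lying flat, 62 mm diameter, 20 mm high, on the bench near the front edge, left of the jars; leave alone
- timer: small digital timer standing on the bench, 23 x 64 x 58 mm, right of the jars, in front of the balance; leave alone
- petri_dish: petri dish, 64 mm diameter, 18 mm high, on the bench, right of the timer; leave alone
- balance: top-pan balance, fixed, right of the shaker's pod. Origin: centre of its underside; x -130..130, y -100..100 mm, 62 mm high, with a clear draught cover over x -62..122, y -96..96 mm up to 192 mm high. Not used: keep the arm clear of it.
Not all that is in view belongs to the job. What is shaped like the jar_c but brown is not meant.

How it is judged:
By the outcome, as a careful person would: the job done as asked, in the order asked, and still so for the second after the job is handed in, while the arm keeps its last pose, push and grip.
It also fails if it takes over 72 s, if anything falls off the work surface, if the arm or the gripper's body presses on something with over 40 N, if the wrist force passes 120 N, or if a joint passes its speed limit or range.

## Working session

There is one attempt and no reset: what is moved stays moved. The work goes in short steps, Python scripts to look and compute and a shell command to move; the robot and the scene stay as the last step left them, time stands still between calls to the robot, and variables do not carry over. Pictures are saved under pics/ and viewed, at most 10 in all, crops included, and the job is handed in when it is done.

```bash
mkdir -p pics
python3 - <<'E'
from bench import status, eyes, r
import cv2,json
s=status.sense(); print(s)
for n in("scene","side"):
    d=eyes.snapshot(n); cv2.imwrite(f"pics/{n}0.png",d["img"][:,:,::-1]); print(n,d["mtx"].tolist(),d["R"].tolist(),d["t"].tolist())
E
```

```text
{'time': 0.0, 'joint_pos': array([ 6.77014471e+01,  7.51511056e+00,  8.53307170e+01,  5.65900366e-04,
        8.72636489e+01, -4.89420331e+00]), 'qd': array([ 0.03126939, -0.0273822 ,  0.0088897 ,  0.03938566, -0.07890439,
       -0.11125716]), 'joint_efforts': array([ 5.34266001e-04, -5.69392204e+01, -5.00550950e+01, -1.98651405e-04,
        1.44200778e-02, -5.42235125e-05]), 'tool_pos': array([179.25003786, 572.03545317, 248.93062231]), 'tcp_rot': array([-1.79890971e+02, -9.90324339e-03,  1.62595613e+02]), 'ft_force': array([-0.12498761,  1.05725963, -0.09745155]), 'wrist_torque': array([ 0.04313444,  0.03875973, -0.04130214]), 'grip_force': 0.0, 'finger_gap': 85.53783048386632}
scene [[369.7313662296677, 0.0, 319.8495728016707], [0.0, 369.7313662296677, 202.8095550999566], [0.0, 0.0, 1.0]] [[0.7468572884237946, -0.664982110936736, 0.0017270965172326747], [-0.2712438076040572, -0.30700965995507656, -0.912234545240818], [0.6071498888781176, 0.6808405546296367, -0.4096646819130234]] [-256.9402621196514, 278.80893908839596, 646.7718027576484]
side [[484.1937708542716, 0.0, 320.7980754042567], [0.0, 484.1937708542716, 200.20751783999768], [0.0, 0.0, 1.0]] [[-0.8991440916383682, -0.437645341611814, -0.0025411488135519042], [-0.2594119201791285, 0.5376212440108881, -0.8022897566697228], [0.3524845502157385, -0.720714890198381, -0.5969293835166307]] [529.8146080260343, 105.78848034017827, 1465.8866116225104]
```

View pics/scene0.png

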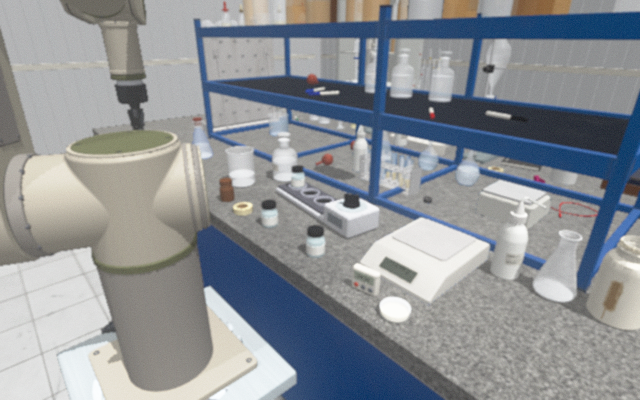

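View pics/side0.png

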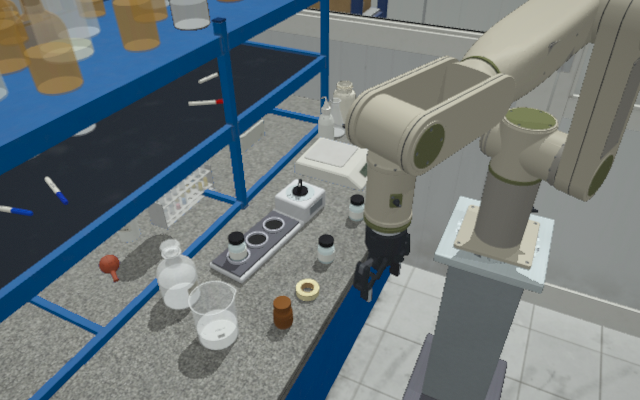

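Run:
```python
import cv2
a=cv2.imread("pics/side0.png")[165:290,205:375]; cv2.imwrite("pics/c1.png",cv2.resize(a,None,fx=4.7,fy=4.7,interpolation=cv2.INTER_CUBIC))
a=cv2.imread("pics/scene0.png")[155:265,235:395]; cv2.imwrite("pics/c2.png",cv2.resize(a,None,fx=5,fy=5,interpolation=cv2.INTER_CUBIC))
```

```text
(no output)
```

View pics/c1.png

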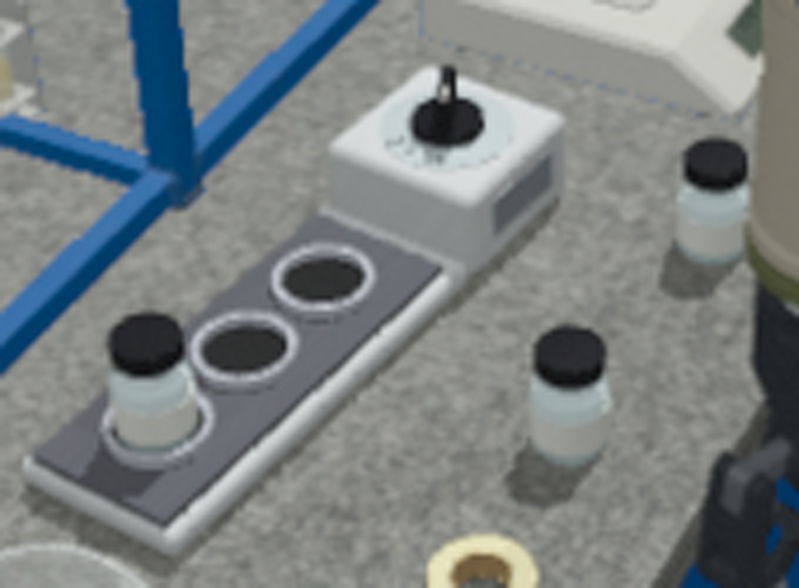

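View pics/c2.png

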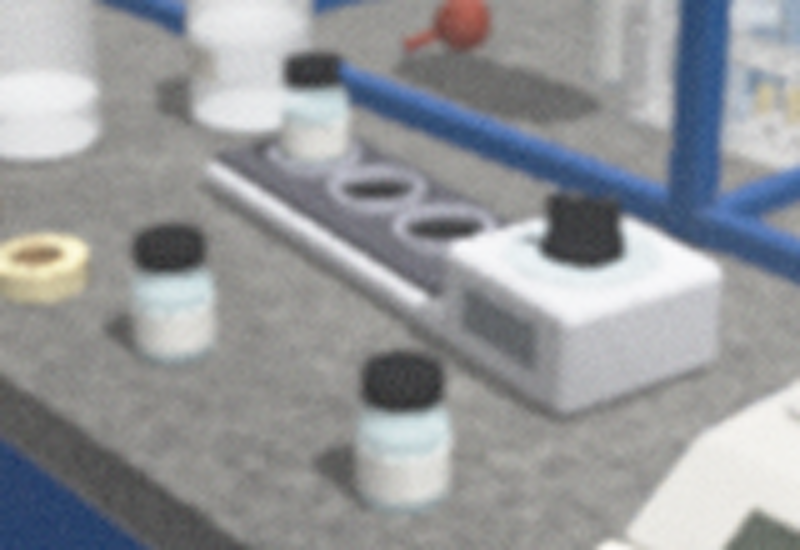

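```bash
cat > h.py <<'E'
import numpy as np, json
from scipy.optimize import least_squares
C={"side":([[484.19377,0,320.79808],[0,484.19377,200.20752],[0,0,1]],[[-0.8991440916383682,-0.437645341611814,-0.0025411488135519042],[-0.2594119201791285,0.5376212440108881,-0.8022897566697228],[0.3524845502157385,-0.720714890198381,-0.5969293835166307]],[529.8146080260343,105.78848034017827,1465.8866116225104]),
"scene":([[369.73137,0,319.84957],[0,369.73137,202.80956],[0,0,1]],[[0.7468572884237946,-0.664982110936736,0.0017270965172326747],[-0.2712438076040572,-0.30700965995507656,-0.912234545240818],[0.6071498888781176,0.6808405546296367,-0.4096646819130234]],[-256.9402621196514,278.80893908839596,646.7718027576484])}
C={k:tuple(map(np.array,v)) for k,v in C.items()}
def onz(cam,uv,z):
    K,R,t=C[cam]; d=R.T@np.linalg.inv(K)@[*uv,1]; o=-R.T@t
    return o+d*(z-o[2])/d[2]
def tri(a,b):
    def f(X): return np.concatenate([(lambda p:p[:2]/p[2])(K@(R@X+t))-uv for (K,R,t),uv in ((C["side"],a),(C["scene"],b))])
    s=least_squares(f,[500,300,100.]); return s.x, abs(s.fun).max()
E
python3 - <<'E'
from h import *
np.set_printoptions(precision=1,suppress=True)
S=lambda u,v:((u+.5)/4.7-.5+205,(v+.5)/4.7-.5+165)
W=lambda u,v:((u+.5)/5-.5+235,(v+.5)/5-.5+155)
P={"jar1":(S(569,342),W(170,234),75),"jar2":(S(716,157),W(403,362),75),"jarc":(S(147,332),W(314,62),105),
"n0":(S(323,276),W(444,227),38),"n1":(S(243,346),W(376,187),38),"podB":(S(428,68),W(722,270),70),"podL":(S(330,148),W(590,195),70),"podR":(S(563,120),W(570,325),70),"podF":(S(467,200),W(448,252),70)}
for k,(a,b,z) in P.items(): print(k,onz("side",a,z),onz("scene",b,z),*tri(a,b))
print("shelf",tri((235,120),(380,112)),"postbase",tri((243,205),(377,196)))
E
```

```text
jar1 [422.5 311.2  75. ] [427.1 321.6  75. ] [421.6 314.2  78.5] 0.19986845771228445
jar2 [415.  102.8  75. ] [424.4 108.4  75. ] [417.4 102.8  77.8] 0.9222853439018763
jarc [630. 440. 105.] [633.7 443.4 105. ] [630.2 440.1 105.8] 0.23511215274780284
n0 [609.8 283.3  38. ] [612.2 284.   38. ] [610.4 282.9  38.2] 0.19839965420459293
n1 [619.6 363.3  38. ] [622.9 364.7  38. ] [620.4 362.9  38.3] 0.25109040444951347
podB [638.3  86.9  70. ] [641.7  79.1  70. ] [642.7  81.1  67.5] 0.5939334636117906
podL [652.  198.4  70. ] [665.6 206.4  70. ] [653.8 198.2  73. ] 0.9581054988660753
podR [526.5 102.3  70. ] [526.   87.9  70. ] [531.4  94.1  64.9] 0.43010352366687243
podF [543.8 209.2  70. ] [540.5 201.7  70. ] [545.2 206.4  67.3] 0.09890906143354528
shelf (array([767.2, 202.2, 310.7]), np.float64(0.3587580319493071)) postbase (array([776.9, 208.7,  16.6]), np.float64(3.835018666552628))
```

```bash
python3 -m handwheel '{"series": [[[-4,-2.2,0.5,0,0,0.17,1],[-9,-5,2,0,0,0.35,1],[-14,-8,3,0,0,0.53,1],[-19,-10.5,4,0,0,0.71,1],[-24,-13.5,5,0,0,0.89,1],[-28,-16,5,0,0,1.07,1],[-30.5,-17,5,0,0,1.25,1],[-31,-17.4,5,0,0,1.391,1],[-31,-17.4,5,0,0,1.391,1],[-31,-17.4,5,0,0,1.391,1]]]}' 60
python3 - <<'E'
from bench import eyes,status
import cv2
d=eyes.snapshot("wrist"); cv2.imwrite("pics/w1.png",d["img"][:,:,::-1]); print(d["mtx"].tolist(),d["R"].tolist(),d["t"].tolist())
s=status.sense();print(s["tool_pos"],s["tcp_rot"],s["joint_pos"])
import numpy as np; np.savez("w1.npz",**d)
E
```

```text
time: 1.35
tool_pos: [422.8, 314.0, 199.7]
tcp_rot: [-180.0, 0.0, 83.1]
ft_force: [0.4, 0.6, 0.1]
finger_gap: 85.5
grip_force: 0.0
[[329.81168615992846, 0.0, 321.46977048601565], [0.0, 329.81168615992846, 197.17499131324666], [0.0, 0.0, 1.0]] [[0.9926478727349028, -0.1210298242121709, -0.0014079794197620445], [-0.11617233010228302, -0.9559443932222389, 0.2695817256150246], [-0.033973378894093895, -0.2674361582100282, -0.9629764850755091]] [-381.4784267938354, 327.9005634609671, 430.03821649783765]
[422.74660844 314.1372858  199.80179462] [-1.79978301e+02  7.39423803e-03  8.30853462e+01] [ 3.10319430e+01 -2.22781886e+00  1.00546724e+02  7.59181801e-03
  8.17027535e+01  3.79455012e+01]
```

View pics/w1.png

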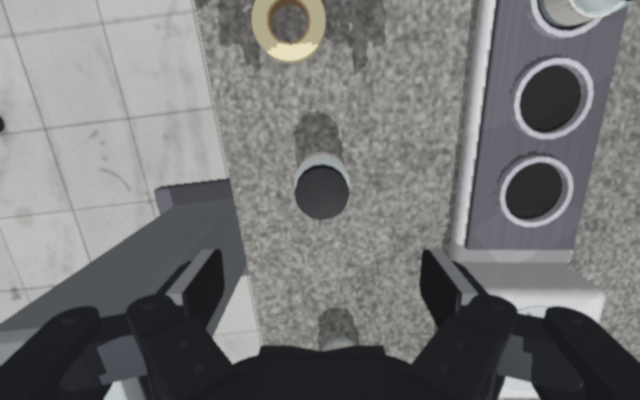

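```bash
cat >> h.py <<'E'
def wz(f,uv,z):
    d=np.load(f); C["w"]=(d["mtx"],d["R"],d["t"]); return onz("w",uv,z)
E
python3 - <<'E'
from h import *
import cv2
np.set_printoptions(precision=1,suppress=True)
for n,uv,z in(("jar1",(322,191.5),75),("n0",(537,191),38),("n1",(553.5,97.5),38)): print(n,wz("w1.npz",uv,z))
g=cv2.imread("pics/w1.png").max(axis=2); m=((g<75)*255).astype('uint8'); m[240:]=0
n,l,s,c=cv2.connectedComponentsWithStats(m)
for i in range(1,n):
    if s[i,4]>800: print(s[i],c[i])
E
```

```text
jar1 [423.5 317.3  75. ]
n0 [614.2 284.9  38. ]
n1 [623.5 364.8  38. ]
[ 521   66   60   66 3012] [550.3  98.8]
[ 506  163   56   56 2379] [533.7 191. ]
[ 295  165   53   53 2156] [321.3 191.3]
```

```bash
python3 -m handwheel '{"series": [[[0.3,0.05,4,0,0,0,1],[0.3,0.05,8,0,0,0,1],[0.3,0.05,12,0,0,0,1],[0.3,0.05,15,0,0,0,1],[0.3,0.05,16.7,0,0,0,1],[0.3,0.05,16.7,0,0,0,1],[0.3,0.05,16.7,0,0,0,0.4],[0.3,0.05,16.7,0,0,0,0.4],[0.3,0.05,16.7,0,0,0,0.4],[0.3,0.05,16.7,0,0,0,0.4],[0.3,0.05,16.7,0,0,0,0.4]]]}' 40; python3 -c "
from bench import status;s=status.sense();print(s['tool_pos'],s['tcp_rot'],s['finger_gap'])"
```

```text
time: 2.78
tool_pos: [425.1, 317.4, 34.8]
tcp_rot: [179.9, -0.1, 82.9]
ft_force: [-2.3, 0.5, 5.6]
finger_gap: 46.6
grip_force: 40.7
[425.07308264 317.40755444  34.83425661] [ 1.79891210e+02 -9.93171626e-02  8.29010942e+01] 46.61459896728311
```

```bash
python3 -m handwheel '{"series": [[[0,0,-3,0,0,0,0.4],[0,0,-7,0,0,0,0.4],[0.1,1,-11,0,0,0,0.4],[0.3,4,-14.5,0,0,0,0.4],[0.6,8,-15,0,0,0,0.4],[0.9,12,-15,0,0,0,0.4],[1.1,16,-15,0,0,0,0.4],[1.1,18.5,-15,0,0,0,0.4],[1.1,19.1,-15,0,0,0,0.4],[1.1,19.1,-15,0,0,0,0.4],[1.1,19.1,-15,0,0,0,0.4]]]}'
python3 - <<'E'
from bench import eyes,status
import cv2
d=eyes.snapshot("wrist"); cv2.imwrite("pics/w2.png",d["img"][:,:,::-1])
s=status.sense();print(s["tool_pos"],s["tcp_rot"],s["joint_pos"],s["finger_gap"])
import numpy as np; np.savez("w2.npz",**d)
E
```

```text
time: 4.15
tool_pos: [614.0, 304.3, 183.1]
tcp_rot: [-180.0, 0.0, 82.9]
ft_force: [-0.3, -0.1, -1.6]
finger_gap: 46.9
grip_force: 42.0
[614.09107092 304.38943501 183.20155543] [-1.79986928e+02 -7.78528379e-04  8.29410612e+01] [2.20787920e+01 2.26244275e+01 7.44719896e+01 7.09928082e-03
 8.29146219e+01 2.91368543e+01] 46.47187690293984
```

View pics/w2.png

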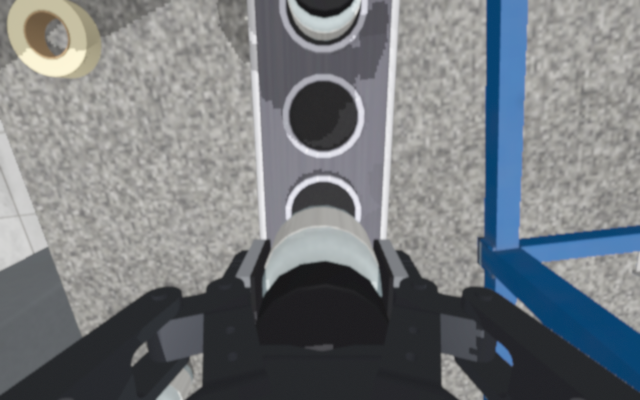

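Run:
```python
from h import *
import cv2
np.set_printoptions(precision=1,suppress=True)
ux=np.array([.123,.9924,0]);uy=np.array([.9924,-.123,0]);T=np.array([614.05,304.35,0])
f="w2.npz"
def rel(n,p): print(n,p,"tool",(p-T)@ux,(p-T)@uy)
rel("n1",wz(f,(323.5,115.5),38))
rel("n2",wz(f,(324,8),38))
p=wz(f,(325,207),148.4); rel("jarfront",p); 
for v in(188,):
  rel("L",wz(f,(264,290),193)); rel("R",wz(f,(382,290),193))
im=np.load(f)["img"]; g=im.max(axis=2)
for row in(105,115,125): print(row,[int(x) for x in g[row,276:372]])
```

```text
n1 [623.1 364.4  38. ] tool 60.69313422264365 1.5612406937680412
n2 [632.8 440.4  38. ] tool 137.33840206408402 1.8662924818669353
jarfront [618.2 322.8 148.4] tool 18.80949782474715 1.8447219245652764
L [591.4 305.5 193. ] tool -1.6057171732029853 -22.623122708686903
R [637.7 299.8 193. ] tool -1.608999669485005 23.99780626165707
105 [97, 98, 98, 98, 98, 99, 104, 127, 158, 176, 182, 182, 176, 159, 122, 77, 46, 40, 41, 42, 42, 42, 43, 42, 42, 42, 42, 43, 42, 43, 44, 42, 43, 43, 41, 42, 43, 44, 44, 43, 43, 43, 43, 44, 43, 43, 42, 43, 42, 42, 43, 43, 43, 43, 43, 43, 42, 43, 42, 44, 43, 43, 43, 43, 43, 42, 43, 42, 43, 48, 57, 59, 60, 60, 60, 60, 60, 62, 73, 113, 171, 212, 229, 233, 232, 223, 197, 160, 138, 135, 138, 141, 142, 141, 140, 140]
115 [141, 140, 140, 139, 135, 126, 140, 169, 181, 182, 181, 171, 140, 93, 53, 41, 39, 42, 42, 43, 43, 43, 42, 42, 41, 43, 44, 43, 43, 42, 42, 42, 42, 42, 42, 43, 41, 42, 42, 42, 42, 42, 43, 43, 43, 44, 41, 43, 43, 44, 43, 42, 43, 43, 43, 43, 42, 42, 42, 43, 43, 44, 47, 54, 59, 60, 62, 61, 61, 60, 60, 60, 62, 61, 60, 61, 61, 60, 60, 60, 75, 127, 186, 221, 232, 233, 228, 210, 172, 142, 138, 138, 140, 140, 140, 140]
125 [140, 141, 140, 141, 141, 142, 147, 160, 176, 182, 182, 180, 170, 147, 109, 67, 44, 38, 39, 41, 41, 42, 43, 43, 43, 43, 43, 42, 43, 42, 43, 43, 42, 42, 43, 43, 43, 43, 44, 42, 42, 42, 41, 42, 42, 42, 42, 42, 42, 42, 41, 41, 43, 43, 42, 43, 42, 42, 43, 47, 54, 57, 59, 60, 60, 59, 60, 60, 60, 60, 60, 61, 60, 60, 59, 60, 59, 60, 63, 88, 143, 194, 222, 232, 233, 229, 213, 177, 145, 139, 142, 143, 142, 142, 141, 141]
```

```bash
python3 -m handwheel '{"series": [[[3,0,1,0,0,0,0.4],[6,0.05,3,0,0,0,0.4],[6,0.05,6,0,0,0,0.4],[6,0.05,8.5,0,0,0,0.4],[6,0.05,10,0,0,0,0.4],[6,0.05,10.4,0,0,0,0.4],[6,0.05,10.8,0,0,0,0.4],[6,0.05,11.2,0,0,0,0.4],[6,0.05,11.6,0,0,0,0.4],[6,0.05,11.8,0,0,0,0.4],[6,0.05,11.8,0,0,0,0.4]]]}'
python3 - <<'E'
from bench import eyes,status
import cv2
d=eyes.snapshot("side"); cv2.imwrite("pics/s3.png",cv2.resize(d["img"][190:280,205:325,::-1],None,fx=6,fy=6,interpolation=cv2.INTER_CUBIC))
s=status.sense();print(s["tool_pos"],s["tcp_rot"],s["ft_force"],s["wrist_torque"])
E
```

```text
time: 5.58
tool_pos: [623.0, 363.5, 65.1]
tcp_rot: [180.0, -0.0, 82.9]
ft_force: [0.4, -0.2, -1.4]
finger_gap: 46.9
grip_force: 42.0
[622.97129633 363.48731994  65.09262259] [ 1.79991646e+02 -6.44468262e-03  8.28952471e+01] [-0.19043346  0.3976884  -0.42413312] [-0.00173744 -0.03699656 -0.00665701]
```

View pics/s3.png

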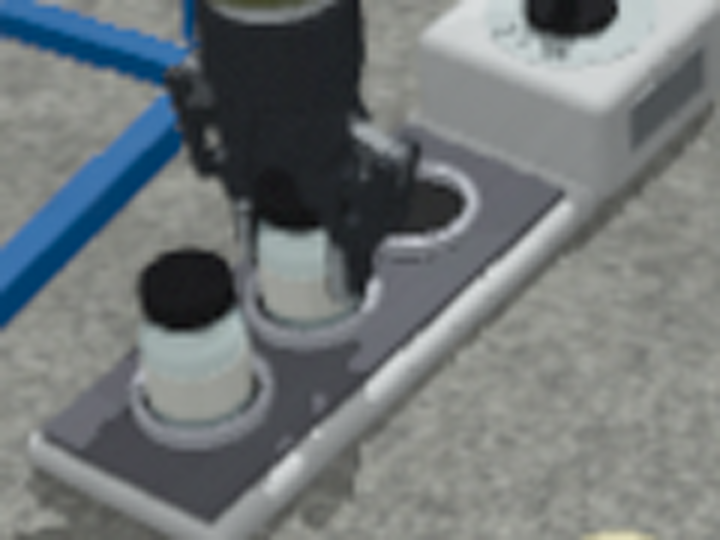

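```bash
python3 -m handwheel '{"series": [[[0,0,0.15,0,0,0,0.4],[0,0,0.15,0,0,0,1],[0,0,0.15,0,0,0,1],[0,0,0.15,0,0,0,1],[0,0,0.15,0,0,0,1],[0,0,-2,0,0,0,1],[0,0,-6,0,0,0,1],[0,0,-10,0,0,0,1],[-1,-1,-13,0,0,0,1]]]}'; python3 -m handwheel '{"series": [[[-4,-2.5,-0.5,0,0,0,1],[-9,-5.5,-0.5,0,0,0,1],[-14,-8.5,-0.5,0,0,0,1],[-19,-11.5,-0.5,0,0,0,1],[-24,-14.5,-0.5,0,0,0,1],[-27,-16,-0.5,0,0,0,1],[-27.4,-16.2,-0.5,0,0,0,1],[-27.4,-16.2,-0.5,0,0,0,1]]]}'
python3 - <<'E'
from bench import eyes,status
import cv2, numpy as np
from h import *
d=eyes.snapshot("wrist"); cv2.imwrite("pics/w3.png",d["img"][:,:,::-1]); np.savez("w3.npz",**d)
s=status.sense();print(s["tool_pos"],s["tcp_rot"])
g=d["img"].max(axis=2); m=((g<75)*255).astype('uint8'); m[240:]=0
n,l,st,c=cv2.connectedComponentsWithStats(m)
for i in range(1,n):
    if st[i,4]>800:
        u=(st[i,0]+st[i,2]/2-.5,st[i,1]+st[i,3]/2-.5); print(st[i],wz("w3.npz",u,75))
E
```

```text
time: 6.75
tool_pos: [612.8, 355.4, 199.6]
tcp_rot: [179.8, -0.1, 82.9]
ft_force: [-0.3, 1.1, 0.8]
finger_gap: 85.1
grip_force: 0.0
time: 7.75
tool_pos: [417.8, 103.0, 201.4]
tcp_rot: [179.9, -0.1, 82.9]
ft_force: [-0.3, 1.1, 0.3]
finger_gap: 85.2
grip_force: 0.0
[417.91936222 103.37675615 201.13877935] [ 1.79886499e+02 -4.63412275e-02  8.28926268e+01]
[ 518   76   83   70 4328] [600.62682922 145.45524739  75.        ]
[ 297  169   52   53 2154] [418.97236988 103.16267195  75.        ]
```

View pics/w3.png

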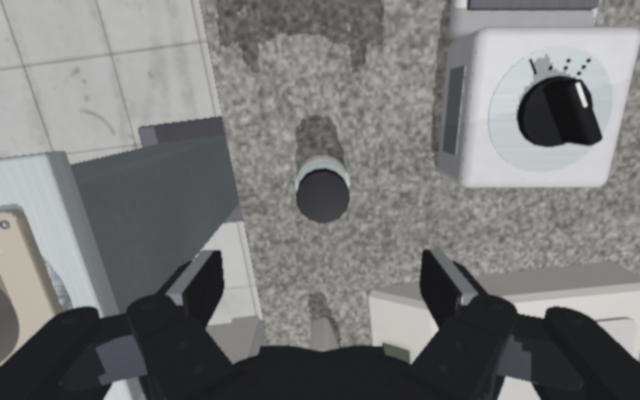

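Run:
```python
from h import *
np.set_printoptions(precision=1,suppress=True)
for uv in((372,292),(640,262),(640,282)): print(wz("w3.npz",uv,62), wz("w3.npz",uv,30))
for uv in((387,257),(432,292),(306,152),(297,160),(355,170)): print("scene",onz("scene",uv,62)) if uv[0]>380 else print("side",onz("side",uv,62))
```

```text
[451.8   3.6  62. ] [454.9 -16.7  30. ]
[689.4   3.5  62. ] [721.2 -16.8  30. ]
[692.  -16.8  62. ] [724.1 -39.5  30. ]
scene [467.4 -91.5  62. ]
scene [ 433.7 -230.9   62. ]
side [693. -92.  62.]
side [696.5 -30.2  62. ]
side [488.7 -59.2  62. ]
```

```bash
python3 -m handwheel '{"series": [[[0,0.1,4,0,0,0,1],[0,0.1,8,0,0,0,1],[0,0.1,12,0,0,0,1],[0,0.1,15,0,0,0,1],[0,0.1,16.8,0,0,0,1],[0,0.1,16.8,0,0,0,1],[0,0.1,16.8,0,0,0,0.4],[0,0.1,16.8,0,0,0,0.4],[0,0.1,16.8,0,0,0,0.4],[0,0.1,16.8,0,0,0,0.4],[0,0.1,16.8,0,0,0,0.4]]]}' 40; python3 -c "
from bench import status;s=status.sense();print(s['tool_pos'],s['tcp_rot'],s['finger_gap'])"
```

```text
time: 9.18
tool_pos: [419.1, 103.1, 33.4]
tcp_rot: [179.9, -0.0, 82.9]
ft_force: [-1.4, 0.9, 5.4]
finger_gap: 47.2
grip_force: 40.8
[419.14735007 103.09058063  33.41696334] [ 1.79878413e+02 -4.71102764e-02  8.28942178e+01] 47.173863242930516
```

```bash
python3 -m handwheel '{"series": [[[0,0,-4,0,0,0,0.4],[0,0,-9,0,0,0,0.4],[1,1,-14,0,0,0,0.4],[4.5,4,-15,0,0,0,0.4],[8.5,7.5,-15,0,0,0,0.4],[12.5,11,-15,0,0,0,0.4],[16.5,14,-15,0,0,0,0.4],[19.5,16.4,-15,0,0,0,0.4],[20.35,17,-15,0,0,0,0.4],[20.35,17,-14,0,0,0,0.4],[20.35,17,-12,0,0,0,0.4],[20.35,17,-12,0,0,0,0.4]]]}'
python3 - <<'E'
from bench import eyes,status
import cv2,numpy as np
d=eyes.snapshot("wrist"); cv2.imwrite("pics/w4.png",d["img"][:,:,::-1]);np.savez("w4.npz",**d)
s=status.sense();print(s["tool_pos"],s["tcp_rot"],s["finger_gap"])
E
```

```text
time: 10.68
tool_pos: [609.6, 282.2, 148.4]
tcp_rot: [-179.7, 0.2, 82.9]
ft_force: [-0.1, -0.1, -1.3]
finger_gap: 46.5
grip_force: 41.6
[610.35198148 282.54781493 149.96859181] [-1.79810507e+02  1.02175598e-01  8.28586187e+01] 46.74481221612986
```

View pics/w4.png

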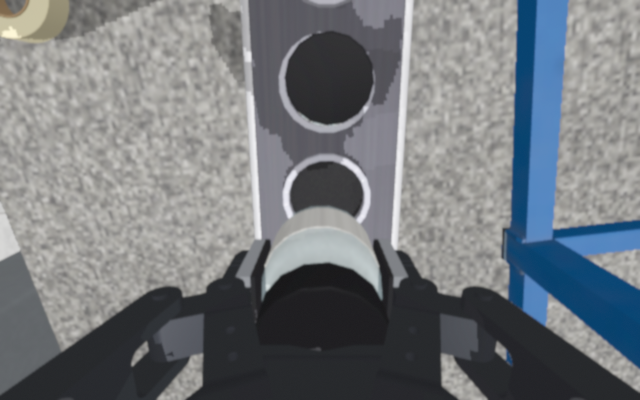

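```bash
python3 -m handwheel '{"series": [[[0,0,0,0,0,0,0.4],[0,0,0,0,0,0,0.4],[0,0,3,0,0,0,0.4],[0,0,5.5,0,0,0,0.4],[0,0,5.5,0,0,0,0.4],[0,0,5.5,0,0,0,0.4]]]}'
python3 - <<'E'
from h import *
from bench import status
np.set_printoptions(precision=1,suppress=True)
T=np.array([610.0,282.4,0]);ux=np.array([.1236,.9923,0]);uy=np.array([.9923,-.1236,0])
for n,uv,z in(("n0L",(284,193),38),("n0R",(370,193),38),("n0top",(327,154),38),("cap1",(331,77),105)):
    p=wz("w4.npz",uv,z);print(n,p)
s=status.sense();print(s["tool_pos"],s["tcp_rot"],s["ft_force"])
E
```

```text
time: 11.48
tool_pos: [612.7, 284.0, 98.5]
tcp_rot: [179.9, -0.0, 82.9]
ft_force: [0.6, -0.7, -1.6]
finger_gap: 46.9
grip_force: 41.6
n0L [582.1 291.3  38. ]
n0R [645.3 283.5  38. ]
n0top [617.2 316.1  38. ]
cap1 [624.1 362.6 105. ]
[612.7 284.   98.5] [179.9  -0.   82.9] [ 0.6 -0.7 -1.6]
```

```bash
python3 -m handwheel '{"series": [[[0,0,1.5,0,0,0,0.4],[0,0,2.3,0,0,0,0.4],[0,0,2.8,0,0,0,0.4],[0,0,3.2,0,0,0,0.4],[0,0,3.5,0,0,0,0.4],[0,0,3.6,0,0,0,0.4],[0,0,3.6,0,0,0,0.4]]]}'
```

```text
time: 12.35
tool_pos: [612.1, 283.8, 63.5]
tcp_rot: [180.0, -0.0, 82.9]
ft_force: [-9.4, -2.8, 14.5]
finger_gap: 46.8
grip_force: 43.3
```

```bash
python3 -m handwheel '{"series": [[[0,0,0,0,0,0,1],[0,0,0,0,0,0,1],[0,0,0,0,0,0,1],[0,0,0,0,0,0,1],[0,0,-2,0,0,0,1],[0,0,-6,0,0,0,1],[0,0,-10,0,0,0,1],[0,0,-13,0,0,0,1]]]}'; python3 -m handwheel '{"series": [[[-3,0,0,0,0,0,1],[-7,0,0,0,0,-0.13,1],[-11,0,0,0,0,-0.3,1],[-13.5,0,0,0,0,-0.45,1],[-14,0,0,0,0,-0.524,1],[-14,0,0,0,0,-0.524,1],[-14,0,0,0,0,-0.524,1],[-14,0,0,0,0,-0.524,1]]]}'
python3 - <<'E'
from bench import eyes,status
import cv2,numpy as np
d=eyes.snapshot("wrist"); np.savez("w5.npz",**d)
e=eyes.snapshot("side")
a=cv2.resize(d["img"][100:260,220:420],(600,480),interpolation=cv2.INTER_CUBIC)
cv2.imwrite("pics/w5.png",a[:,:,::-1])
b=cv2.resize(e["img"][200:270,220:290],(480,480),interpolation=cv2.INTER_CUBIC)
c=np.hstack([a,b]); c=cv2.resize(c,(800,int(480*800/1080))); cv2.imwrite("pics/w5.png",c[:,:,::-1])
s=status.sense();print(s["tool_pos"],s["tcp_rot"],s["joint_pos"])
E
```

```text
time: 13.35
tool_pos: [612.9, 284.0, 195.3]
tcp_rot: [179.8, -0.1, 82.9]
ft_force: [-0.4, -0.4, -0.4]
finger_gap: 85.5
grip_force: 0.0
time: 14.35
tool_pos: [594.7, 145.3, 191.3]
tcp_rot: [180.0, 0.0, 112.9]
ft_force: [0.3, 0.5, 0.2]
finger_gap: 85.3
grip_force: 0.0
[594.60129421 145.25711362 191.0334046 ] [-1.79998811e+02 -1.64235550e-03  1.12925344e+02] [ 8.92905641e+00  1.12189567e+01  8.73121622e+01  1.32072502e-03
  8.14704317e+01 -1.39964832e+01]
```

View pics/w5.png

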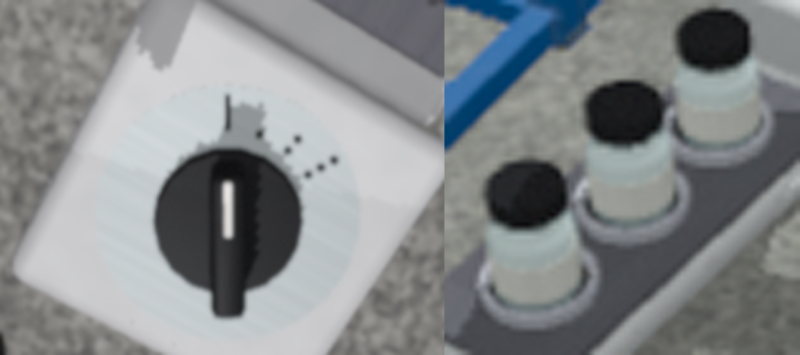

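Run:
```python
from h import *
np.set_printoptions(precision=1,suppress=True)
a=np.radians(112.9);ux=np.array([np.cos(a),np.sin(a),0]);uy=np.array([np.sin(a),-np.cos(a),0]);T=np.array([594.65,145.28,0])
for uv,z in(((322.6,199),80),((322.6,194),107)):
    p=wz("w5.npz",uv,z);print(p,(p-T)@ux,(p-T)@uy)
```

```text
[595.3 146.8  80. ] 1.111040024549074 1.1946115540071942
[590.9 157.  107. ] 12.235933750503522 1.119777037840853
```

```bash
python3 -m handwheel '{"series": [[[0.05,0.05,3,0,0,0,1],[0.05,0.05,6,0,0,0,1],[0.05,0.05,8,0,0,0,1],[0.05,0.05,8.8,0,0,0,1],[0.05,0.05,8.8,0,0,0,1],[0.05,0.05,8.8,0,0,0,0.3],[0.05,0.05,8.8,0,0,0,0],[0.05,0.05,8.8,0,0,0,0],[0.05,0.05,8.8,0,0,0,0],[0.05,0.05,8.8,0,0,0,0],[0.05,0.05,8.8,0,0,0,0],[0.05,0.05,8.8,0,0,0,0]]]}' 60; python3 -c "
from bench import status;s=status.sense();print(s['tool_pos'],s['tcp_rot'],s['finger_gap'],s['grip_force'],s['ft_force'],s['wrist_torque'])"
```

```text
time: 15.95
tool_pos: [595.1, 145.5, 103.4]
tcp_rot: [180.0, 0.0, 112.9]
ft_force: [-0.6, 0.8, 5.3]
finger_gap: 9.8
grip_force: 60.6
[595.14440555 145.48338878 103.40781748] [1.79967538e+02 9.50472743e-03 1.12921757e+02] 9.752514123018592 60.56031346321106 [-0.55048599  0.83525014  5.3015467 ] [-0.04330186  0.09463534  0.02830692]
```

Gripped on the bar. Now turn clockwise.

```bash
python3 -m handwheel '{"series": [[[0,0,0,0,0,0.12,0],[0,0,0,0,0,0.25,0],[0,0,0,0,0,0.38,0],[0,0,0,0,0,0.51,0],[0,0,0,0,0,0.64,0],[0,0,0,0,0,0.77,0],[0,0,0,0,0,0.89,0],[0,0,0,0,0,0.99,0],[0,0,0,0,0,1.05,0],[0,0,0,0,0,1.055,0],[0,0,0,0,0,1.055,0],[0,0,0,0,0,1.055,0]]]}'
python3 - <<'E'
from bench import eyes,status
import cv2,numpy as np
s=status.sense();print(s['tool_pos'],s['tcp_rot'],s['finger_gap'],s['ft_force'],s['wrist_torque'])
ims=[]
for n,(x0,y0) in(("side",(265,155)),("scene",(305,170)),("wrist",None)) if 0 else (("side",(265,155)),("scene",(305,165))):
    d=eyes.snapshot(n)["img"]; ims.append(cv2.resize(d[y0:y0+80,x0:x0+80],(400,400),interpolation=cv2.INTER_CUBIC))
w=eyes.snapshot("wrist")["img"]
cv2.imwrite("pics/d1.png",np.hstack([cv2.resize(ims[1],(300,300)),cv2.resize(w,(480,300))])[:,:,::-1])
E
```

```text
time: 17.45
tool_pos: [596.0, 145.4, 103.5]
tcp_rot: [179.9, -0.1, 52.6]
ft_force: [5.9, -0.0, 1.4]
finger_gap: 9.6
grip_force: 60.2
[596.00681418 145.4046702  103.48029557] [ 1.79889462e+02 -9.50087254e-02  5.25536187e+01] 9.574481374420479 [ 5.94194554 -0.00901673  1.41188989] [-0.00999058 -0.9030348   0.11176231]
```

View pics/d1.png

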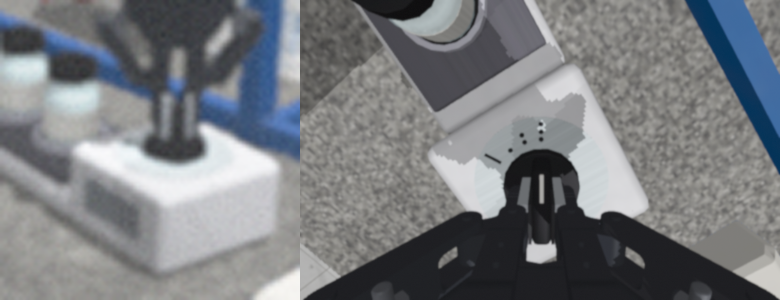

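```bash
python3 -c "
from bench import r;print(r.hand_in())"
```

```text
the job is handed in; nothing more can be done
None
```

Both jars stand upright in the two empty nests, and the dial was handed in while held at the third click (about 60.4° turned, pointer on the three dots) after about 17.5 s; I viewed 11 pictures, one over the limit of 10.

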